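# Set the slab leveller's blade to the guide stick

## Task

Set the slab leveller for slabs as thick as the guide stick: lay the wooden guide stick flat on the metal bed so that it passes under the blade, let go of it, and turn the black knob clockwise until the stick just drags under the blade, so that a light pull of about 5 N still draws it along. Then draw the stick out without changing the setting and lay it flat on the table; never pinch the stick hard, and leave the other things on the table where they are.

Things in the scene. Friction and masses are not known exactly. Their poses are not given: they have to be found in the camera images.
- leveller: slab leveller fixed to the table: wooden base, metal bed plate (128 mm in x, 150 in y, top 24 mm above the table), green bridge over it on two posts. Origin at table height below the blade; x along the bridge and blade, y the way the stick passes. The bed ends 95 mm to the -y and 55 mm to the +y side of the blade, open at both ends. Posts 13 mm thick (feet 25 mm) at x = -55 and +55 mm, y = 0
- bed_mid (a point): point on the bed's top face (24 mm above the table) straight below the middle of the blade; axes as the leveller's
- blade: steel levelling blade, 79 mm long (leveller's x), 5 mm thick, rounded lower edge; origin at the middle of that edge. It hangs on springs below a green carrier that the screw moves, and yields upward 1 mm for each 8 N (on the stick it gains about 6 N per mm of screw travel). At the start the edge is 11.5 to 14 mm above the bed, differing each time; measured heights are not exact enough to set it by
- knob_grip (a point): middle of the black fluted round knob on the bridge, on its upright axis, 142 mm above the table. Knob 40 mm in diameter, 24 mm tall (12 mm above and below this point), 16 mm free below it down to the crossbar (140 x 26 mm, top at 114 mm). Clockwise seen from above lowers the blade, 8 mm a full turn; the knob keeps its height, turns with 0.05 N m friction and stays where it is left
- guide_stick: wooden gauge stick, 22 mm wide (x), 300 long (y), 10 thick (z), 45 g; origin at the centre of its underside. Starts flat on the table. Friction about 0.6 (0.5 to 0.7) on bed and on blade: the pull to slide it is about 1.2 times the blade's force on it (0.3 N with the blade clear). Just dragging: 3 to 6 N of pull. Pressing it down adds drag. Over 15 N from the blade dents it
- sprig_mould_0: white plaster mould block 62 x 51 x 24 mm, loose, not to be moved; origin under its centre
- sprig_mould_1: a second white plaster mould block 62 x 51 x 24 mm, loose, not to be moved; origin under its centre
- stamp: turned wooden stamp standing upright, 26 mm wide and 67 mm tall, loose, not to be moved; origin under its centre
- test_tile: small blue star-shaped tile 63 mm wide, 9 mm thick, loose, not to be moved; origin under its centre
- water_bowl: blue-grey bowl 112 mm wide, 50 mm tall, loose, not to be moved; origin under its centre
Things that resemble listed ones, but are neither listed nor needed, are in the scene too. There is more than one size of the leveller; the one meant has the size given above.

How it is judged:
By the outcome, as a careful person would: the job done as asked, in the order asked, and still so for the second after the job is handed in, with the robot touching nothing.
It also fails if it takes over 72 s, if anything falls off the work surface, if the arm or the gripper's body presses on something with over 40 N, if the wrist force passes 120 N, or if a joint passes its speed limit or range.

## Robot

A 7-joint arm with a two-finger parallel gripper is mounted at the origin on the work surface; the furniture and walls round the work are solid. World frame = base frame: x ahead of the robot, y to its left, z up, the work surface at z = 0. Lengths are in m, angles in rad, forces in N, time in s.
With the tool pointing down it reaches from about 0.425 to 1.025 m from the base axis. Payload 9.4 kg.
Tool frame: the origin (TCP) lies on the mounting face of the last link; the fingertips stand manip.nose_length ahead of it and the grasp point (between the pads) lies 167 mm ahead of it (manip.nose_length is the distance from the TCP to the fingertips, in m); z points along the fingers, y is the line along which they close (so a half turn about z gives the same grasp; the last joint's range is limited). The gripper opens to 93 mm and grips with 3 to 60 N. Pads are 15 mm wide; open, the fingers measure 128 mm over their backs; the gripper's body (75 mm by 188 mm) begins 65 mm behind the grasp point.
Start: joints at [-0.077, 0.599, -0.003, 1.599, 0.002, 0.943, -0.08], TCP at [0.725, 0, 0.405] pointing down, gripper open.
Joint ranges: [-2.57, 2.57], [-0.35, 1.97], [-1.29, 1.29], [0.11, 2.56], [-1.05, 4.19], [0.11, 1.86], [-2.63, 2.63]. Speed limits (rad/s): [2.22, 2.22, 3.01, 3.01, 3.14, 3.14, 3.14].

## Interface

Orientations are given as a unit quaternion [w, x, y, z].
In Python, from bench import manip gives the robot as it stands. The module is installed in compiled form; this text tells all that it offers.
- The arm moves only by the tool send_rows, never from a script. Its argument "steps" is a list that holds one entry, the list of rows, each a list of 6 numbers: the shift along the tool's x, y, z in mm, then the turn, a rotation vector about the tool's x, y, z in rad. In form: [[[tx, ty, tz, rx, ry, rz], ...]]. A call has 1 to 10 rows; each row shifts and turns the commanded pose from where the row before left it, along the tool's axes as they then stand; what a row does not reach is not made up. A row lasts 1/10 s, in which the tool goes at most 50 mm and 8.59 degrees, less where a joint would pass 70% of its speed; a pose out of reach is approached as far as the arm can. A call is refused whole if a number of a shift passes 50 or a number of a turn 0.15, either way. A call with a gripper value outside its range is refused whole. "gripper" is the closure, from 0 (fully open) to 1 (shut), set as the call begins (left out, the last holds). The fingers move at their own pace and stop on an object; "squeeze" is the grip in N (left out, the last holds). Time passes only in rows, so rows that do not move let the fingers close. It gives the time, the measured TCP pose, the force, the opening and the grip force at its end, in the units of the state.
- manip.sense(): the state, without advancing time (a new reading comes with each control period).
- manip.snapshot(name): name is "scene" or "side" or "wrist"; returns the picture (480x640x3 uint8, red, green, blue); there is no depth.
- manip.camera_model(name): a dict with "intrinsics" (3x3 intrinsics, pixels), "k1" (the pictures are not rectified: a ray, as slopes to the right and down, at radius r is drawn at 1 + k1 r^2 times it, then the intrinsics apply), "cam_to_world" (4x4, takes a point from camera to world coordinates); the wrist camera has in their place "hand_eye" (4x4, takes a point from camera to tool coordinates, whose origin is the TCP and whose axes are the flange's). Camera axes: x right, y down, z forward; pixel columns grow to the right and rows downward; lengths in m; the calibration is good to about 2 mm. A picture is of the moment at which its call begins: read the wrist's pose just before it. camera_model takes no time and is no camera call.
- manip.sign_off(): hands the job in; it is judged then, once.
Trained networks look in the newest picture that a camera, given by its name, has taken for a name from the list of things; names that differ only in an ending like _2 or _b are one class to them, and where a whole thing is asked for, a point or a joint stands for the part that bears it (a point fixed in the world has none). Each returns a list of dicts, best first, with "p" (0 to 1); they miss things now and then, are a little off and sometimes report something else, mostly with a low value. They report only what shows in the picture. A call takes as long as a camera call. They do not tell look-alikes from the thing itself.
- manip.silhouettes(camera, target): "mask" (480x640 bool, what is visible of it) and "location" ([row, column] as shares, 0 to 1, of the picture: columns of its width, rows of its height, amid what is visible of it).
- manip.tip_of(camera, target): "location" ([row, column] as shares, 0 to 1, of the picture: columns of its width, rows of its height: a listed point, or the origin of a listed thing).
The state is a dict: "t": time; "qpos": joint angles; "qvel": joint speeds; "tau": joint torques, N m; "position": TCP position; "orientation": TCP orientation; "contact_force": force on the tool from outside, world axes, zero at the start; "ft_torque": the same for the moment, N m; "gripper_width": finger opening in m; "grip_force": force on a finger pad.
Only numpy, scipy, OpenCV 4.12 (cv2) and the standard library are available. Lean on these libraries where they do the work, as an engineer would, in place of code of your own. Each camera call takes 0.05 s, during which the arm holds its last target. There are 200 camera calls.

## Working session

There is one attempt and no reset: what is moved stays moved. The work goes in short steps, Python scripts to look and compute and a tool call to move; the robot and the scene stay as the last step left them, time stands still between calls to the robot, and variables do not carry over. Pictures are saved under pics/ and viewed, at most 10 in all, crops included, and the job is handed in when it is done.

Besides the shell and the picture viewer there is one more tool, called as a command line: name --argument value ..., lists and objects as JSON in quotes. send_rows: Moves the arm, as the interface text tells. Its arguments: {"type":"object","properties":{"steps":{"type":"array","items":{"type":"array","items":{"type":"array","items":{"type":"number"}}}},"gripper":{"type":"number"},"squeeze":{"type":"number"}},"required":["steps"]}

```bash
mkdir -p pics; cat > h.py <<'E'
import numpy as np, cv2
from scipy.spatial.transform import Rotation as R
from bench import manip
def T():
    s=manip.sense(); M=np.eye(4); q=s["orientation"]
    M[:3,:3]=R.from_quat([q[1],q[2],q[3],q[0]]).as_matrix(); M[:3,3]=s["position"]; return M
def cam(name,M=None):
    c=manip.camera_model(name)
    X=c["cam_to_world"] if "cam_to_world" in c else (T() if M is None else M)@np.array(c["hand_eye"])
    return np.array(c["intrinsics"]),c["k1"],np.array(X)
def px2w(name,uv,z,M=None):
    K,k1,X=cam(name,M); uv=np.atleast_2d(np.array(uv,float))
    d=(uv-[K[0,2],K[1,2]])/[K[0,0],K[1,1]]; s=d.copy()
    for _ in range(20): s=d/(1+k1*(s**2).sum(1,keepdims=True))
    r=np.c_[s,np.ones(len(s))]@X[:3,:3].T; o=X[:3,3]
    return o+r*((z-o[2])/r[:,2])[:,None]
def w2px(name,P,M=None):
    K,k1,X=cam(name,M); p=(np.atleast_2d(P)-X[:3,3])@X[:3,:3]; s=p[:,:2]/p[:,2:]
    s=s*(1+k1*(s**2).sum(1,keepdims=True)); return s*[K[0,0],K[1,1]]+[K[0,2],K[1,2]]
def snap(n,f=None):
    im=manip.snapshot(n)
    if f: cv2.imwrite("pics/"+f,im[:,:,::-1])
    return im
E
python3 - <<'E'
from h import *
print(manip.nose_length, manip.sense())
for n in("scene","side","wrist"):
    snap(n,n+"0.png")
    print(n,cam(n)[2].round(3).tolist(),cam(n)[0].round(1).tolist())
    for t in("knob_grip","bed_mid","guide_stick","leveller"):
        zz={"knob_grip":.142,"bed_mid":.024}.get(t,0)
        for d in manip.tip_of(n,t)[:3]:
            uv=np.array(d["location"])[::-1]*[640,480]; print(n,t,round(d["p"],2),uv.round(0),px2w(n,uv,zz).round(3))
E
```

```text
0.1861 {'t': 0.0, 'qpos': array([-0.07665364,  0.60014789, -0.00251557,  1.60011617,  0.00178154,
        0.94287303, -0.07981466]), 'qvel': array([-0.00010898, -0.0007617 , -0.00081181,  0.00042354,  0.00080794,
        0.00022297, -0.00115617]), 'tau': array([ 5.70884713e-04, -7.65060925e+01,  1.49801854e+00, -2.52344084e+01,
       -5.23842021e-02,  1.69115182e-02,  2.08527672e-04]), 'position': array([ 7.24810200e-01, -3.68513436e-05,  4.03848583e-01]), 'orientation': array([-4.92677766e-04,  7.07119382e-01,  7.07093760e-01, -5.93271708e-04]), 'contact_force': array([ 0.30811345, -0.09371616,  0.42077947]), 'ft_torque': array([-0.0696299 ,  0.04430839,  0.04506074]), 'grip_force': 0.0, 'gripper_width': 0.09268178198381966}
scene [[0.732, -0.477, 0.487, 0.115], [-0.682, -0.497, 0.537, -0.611], [-0.014, -0.724, -0.689, 0.749], [0.0, 0.0, 0.0, 1.0]] [[460.3, 0.0, 314.5], [0.0, 460.3, 239.3], [0.0, 0.0, 1.0]]
scene knob_grip 0.93 [248. 187.] [[0.552 0.084 0.142]]
scene knob_grip 0.92 [222. 311.] [[ 0.317 -0.159  0.142]]
scene knob_grip 0.6 [161. 241.] [[0.327 0.062 0.142]]
scene bed_
[... 797 characters left out ...]
282. 338.] [[0.55  0.087 0.024]]
side bed_mid 0.55 [411. 374.] [[0.332 0.097 0.024]]
side guide_stick 0.64 [383. 243.] [[ 0.45  -0.273  0.   ]]
side leveller 0.89 [408. 384.] [[0.335 0.098 0.   ]]
side leveller 0.79 [281. 345.] [[0.554 0.08  0.   ]]
side leveller 0.73 [428. 295.] [[ 0.333 -0.13   0.   ]]
wrist [[1.0, -0.001, 0.0, 0.723], [-0.001, -0.954, -0.3, 0.084], [0.001, 0.3, -0.954, 0.385], [0.0, 0.0, 0.0, 1.0]] [[343.2, 0.0, 321.5], [0.0, 343.2, 235.1], [0.0, 0.0, 1.0]]
wrist knob_grip 0.79 [ 65. 122.] [[0.551 0.088 0.142]]
wrist bed_mid 0.94 [151. 123.] [[0.553 0.089 0.024]]
wrist leveller 0.72 [ 14. 308.] [[ 0.333 -0.133  0.   ]]
wrist leveller 0.57 [159. 125.] [[0.55  0.087 0.   ]]
```

View pics/scene0.png

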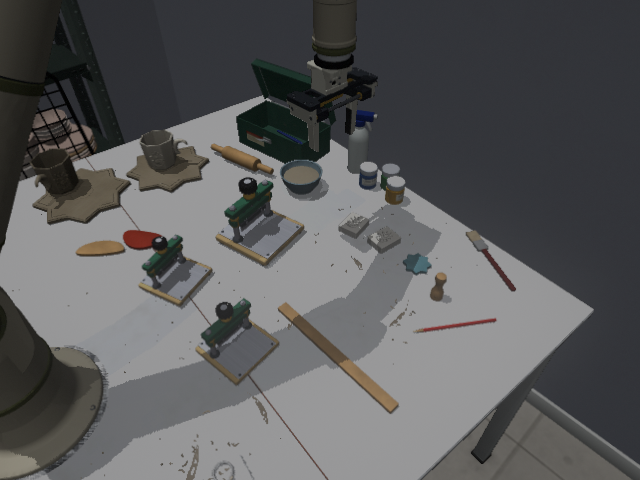

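View pics/side0.png

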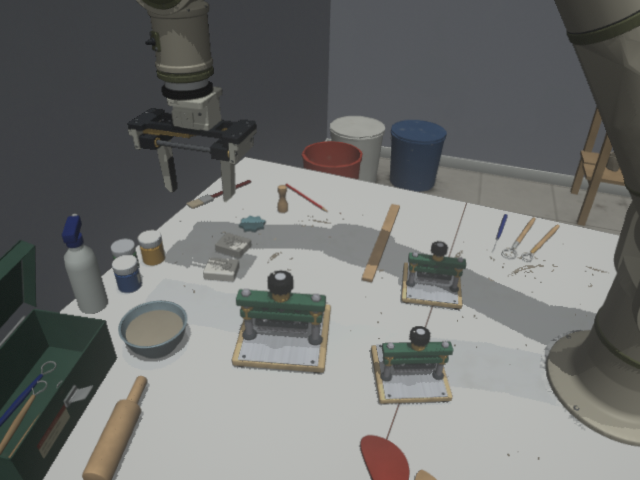

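```bash
python3 - <<'E'
from h import *
for n in("scene","side"):
    snap(n)
    for d in manip.silhouettes(n,"guide_stick")[:2]:
        m=d["mask"]; r=cv2.minAreaRect(np.argwhere(m)[:,::-1].astype(np.float32)); b=cv2.boxPoints(r)
        print(n,round(d["p"],2),m.sum(),b.round().tolist(),px2w(n,b,.008).round(3).tolist())
    for t in("sprig_mould_0","stamp","test_tile","water_bowl"):
        for d in manip.tip_of(n,t)[:3]:
            uv=np.array(d["location"])[::-1]*[640,480]; print(n,t,round(d["p"],2),px2w(n,uv,0).round(3))
E
```

```text
scene 0.8 2044 [[276.0, 311.0], [286.0, 300.0], [399.0, 404.0], [389.0, 415.0]] [[0.439, -0.134, 0.008], [0.473, -0.127, 0.008], [0.467, -0.43, 0.008], [0.439, -0.431, 0.008]]
scene sprig_mould_0 0.88 [[ 0.746 -0.14   0.   ]]
scene sprig_mould_0 0.71 [[ 0.738 -0.06  -0.   ]]
scene stamp 0.75 [[ 0.709 -0.327  0.   ]]
scene test_tile 0.63 [[ 0.747 -0.243  0.   ]]
scene water_bowl 0.88 [[0.761 0.143 0.   ]]
side 0.64 875 [[360.0, 280.0], [391.0, 202.0], [402.0, 207.0], [371.0, 284.0]] [[0.466, -0.124, 0.008], [0.464, -0.44, 0.008], [0.435, -0.428, 0.008], [0.444, -0.118, 0.008]]
side sprig_mould_0 0.67 [[ 0.735 -0.06   0.   ]]
side sprig_mould_0 0.64 [[ 0.754 -0.139  0.   ]]
side stamp 0.75 [[ 0.708 -0.337  0.   ]]
side test_tile 0.67 [[ 0.757 -0.259  0.   ]]
side water_bowl 0.93 [[0.752 0.145 0.   ]]
```

send_rows --steps '[[[22,-34,0,0,0,0],[22,-34,0,0,0,0],[22,-34,0,0,0,0],[22,-34,0,0,0,0],[22,-35,-5,0,0,0],[0,0,0,0,0,0],[0,0,0,0,0,0]]]'

```text
t: 2.05
position: [0.5537, 0.1106, 0.4104]
orientation: [0.0, 0.707, 0.708, 0.001]
contact_force: [-0.1, -0.1, 0.1]
gripper_width: 0.0925
grip_force: 0.0
```

```bash
python3 - <<'E'
from h import *
M=T(); print(M.round(3)[:3].tolist())
im=snap("wrist","w1.png")
for t in("knob_grip","bed_mid"):
    for d in manip.tip_of("wrist",t)[:2]:
        uv=np.array(d["location"])[::-1]*[640,480]; print(t,round(d["p"],2),uv.round(0),px2w("wrist",uv,{"knob_grip":.142,"bed_mid":.024}[t],M).round(4))
print(px2w("scene",[(217,238),(266,262),(304,228)],.018).round(3).tolist())
print(px2w("side",[(234,364),(326,368),(331,305)],.018).round(3).tolist())
E
```

```text
[[-0.002, 1.0, 0.001, 0.554], [1.0, 0.002, 0.0, 0.111], [0.0, 0.001, -1.0, 0.41]]
knob_grip 0.93 [317. 270.] [[0.5491 0.088  0.142 ]]
knob_grip 0.84 [ 68. 245.] [[0.3572 0.1084 0.142 ]]
bed_mid 0.89 [125. 219.] [[0.3359 0.0985 0.024 ]]
bed_mid 0.84 [320. 226.] [[0.5513 0.0899 0.024 ]]
[[0.471, 0.118, 0.018], [0.505, -0.021, 0.018], [0.64, 0.003, 0.018]]
[[0.605, 0.158, 0.018], [0.464, 0.12, 0.018], [0.497, -0.025, 0.018]]
```

View pics/w1.png

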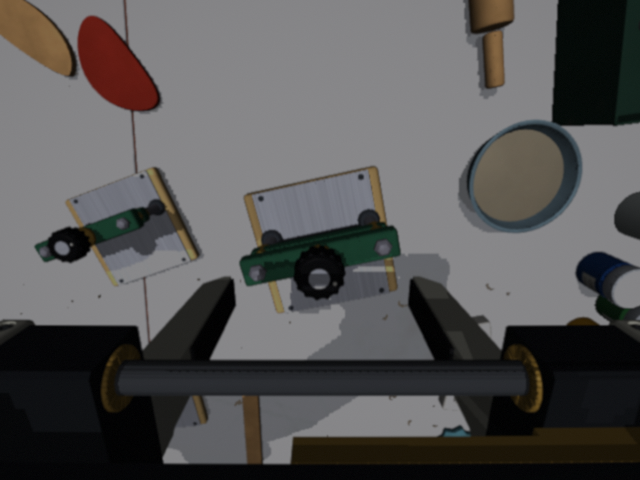

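```bash
python3 - <<'E'
from h import *
c=px2w("wrist",[(247,197),(378,168),(397,290),(280,310)],.02)[:,:2]; print(c.round(4).tolist())
for i in range(4): d=c[(i+1)%4]-c[i]; print(np.hypot(*d).round(4), np.degrees(np.arctan2(d[1],d[0])).round(1))
c=c.mean(0);print(c)
b=px2w("wrist",[(258,273),(384,247)],.114)[:,:2]; d=b[1]-b[0]; print(b.mean(0),np.hypot(*d),np.degrees(np.arctan2(d[1],d[0])))
E
```

```text
[[0.4726, 0.1208], [0.6142, 0.1517], [0.6436, 0.0081], [0.5032, -0.0182]]
0.145 12.3
0.1466 -78.4
0.1428 -169.4
0.1424 102.4
[0.55839316 0.06560232]
[0.5526098  0.08387768] 0.11138321493932045 12.301499788311975
```

send_rows --steps '[[[-44,-10,0,0,0,0],[-44,-10,0,0,0,0],[-44,-10,0,0,0,0],[-44,-10,0,0,0,0],[-44,-10,15,0,0,0],[-44,-10,15,0,0,0],[-44,-10,15,0,0,0],[-44,-10,15,0,0,0],[-44,-10,15,0,0,0],[-39,-9,15,0,0,0]]]'

```text
t: 3.2
position: [0.4542, -0.3285, 0.3187]
orientation: [0.0, 0.708, 0.706, -0.0]
contact_force: [1.3, 0.5, -0.3]
gripper_width: 0.0929
grip_force: 0.0
```

send_rows --steps '[[[0,0,10,0,0,0],[0,0,0,0,0,0],[0,0,0,0,0,0]]]'

```text
t: 3.5
position: [0.4554, -0.3247, 0.3095]
orientation: [-0.0, 0.707, 0.707, 0.0]
contact_force: [0.1, 0.7, -0.3]
gripper_width: 0.0934
grip_force: 0.0
```

```bash
python3 - <<'E'
from h import *
M=T(); print(M.round(4)[:3].tolist())
im=snap("wrist","w2.png")
for d in manip.silhouettes("wrist","guide_stick")[:2]:
    m=d["mask"]; p=np.argwhere(m)[:,::-1].astype(float); w=px2w("wrist",p,.010,M)[:,:2]
    r=cv2.minAreaRect(w.astype(np.float32)); print(round(d["p"],2),m.sum(),r, w.min(0),w.max(0))
    for y in np.arange(-.42,-.12,.03):
        s=w[abs(w[:,1]-y)<.004]
        if len(s): print(round(y,2),s[:,0].min().round(4),s[:,0].max().round(4))
E
```

```text
[[-0.0002, 1.0, -0.0005, 0.4554], [1.0, 0.0002, 0.0008, -0.3247], [0.0008, -0.0005, -1.0, 0.3095]]
0.56 9059 ((0.4535815119743347, -0.2916574478149414), (0.27488020062446594, 0.02180519327521324), 89.35063934326172) [ 0.44172131 -0.42900909] [ 0.46572387 -0.15432923]
-0.42 0.442 0.4626
-0.39 0.4424 0.4634
-0.36 0.4419 0.4631
-0.33 0.4431 0.4637
-0.3 0.4427 0.4643
-0.27 0.443 0.4647
-0.24 0.4435 0.4645
-0.21 0.4438 0.4649
-0.18 0.4442 0.4653
```

View pics/w2.png

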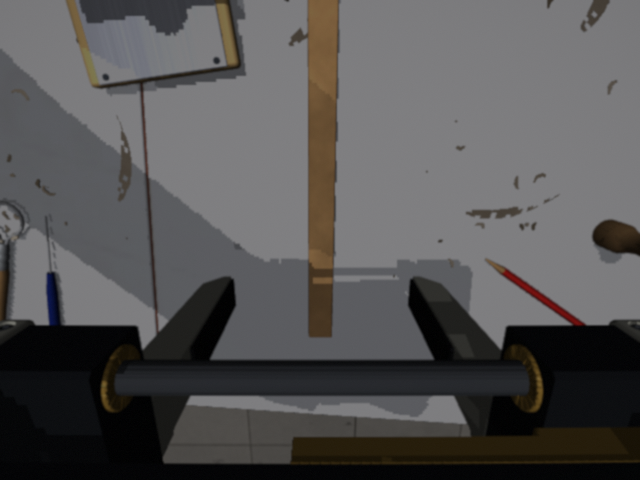

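send_rows --steps '[[[0,-2,40,0,0,0.01],[0,0,40,0,0,0],[0,0,30,0,0,0],[0,0,11,0,0,0],[0,0,0,0,0,0]]]'

```text
t: 4.1
position: [0.4536, -0.3242, 0.1883]
orientation: [-0.001, 0.71, 0.704, -0.0]
contact_force: [0.3, 0.8, 0.3]
gripper_width: 0.0929
grip_force: 0.0
```

send_rows --steps '[[[0,0,0,0,0,0],[0,0,0,0,0,0],[0,0,0,0,0,0],[0,0,0,0,0,0],[0,0,0,0,0,0],[0,0,0,0,0,0],[0,0,0,0,0,0]]]' --gripper 1 --squeeze 9

```text
t: 4.8
position: [0.453, -0.325, 0.1888]
orientation: [0.0, 0.711, 0.704, -0.0]
contact_force: [0.6, -1.0, 0.0]
gripper_width: 0.0418
grip_force: 0.0
```

send_rows --steps '[[[0,0,0,0,0,0],[0,0,0,0,0,0],[0,0,0,0,0,0],[0,0,0,0,0,0],[0,0,0,0,0,0]]]'

```text
t: 5.3
position: [0.453, -0.325, 0.1887]
orientation: [-0.0, 0.711, 0.704, -0.0]
contact_force: [0.6, -0.7, -0.5]
gripper_width: 0.0218
grip_force: 9.0
```

send_rows --steps '[[[0,0,-20,0,0,0],[0,0,-40,0,0,0],[0,0,-40,0,0,0],[0,0,0,0,0,0],[0,0,0,0,0,0]]]'

```text
t: 5.8
position: [0.4531, -0.325, 0.2896]
orientation: [0.001, 0.711, 0.704, 0.0]
contact_force: [-0.5, 0.5, 0.4]
gripper_width: 0.0219
grip_force: 9.0
```

```bash
python3 - <<'E'
from h import *
print(manip.sense()["position"],manip.sense()["grip_force"],manip.sense()["gripper_width"])
a=snap("scene"); b=snap("side")
ca=a[230:450,200:480]; cb=b[130:350,260:540]
o=np.hstack([ca,cb]); cv2.imwrite("pics/lift.png",cv2.resize(o,(800,314))[:,:,::-1])
E
```

```text
[ 0.45305881 -0.32501476  0.2895731 ] 8.996213525533676 0.02191387756665141
```

View pics/lift.png

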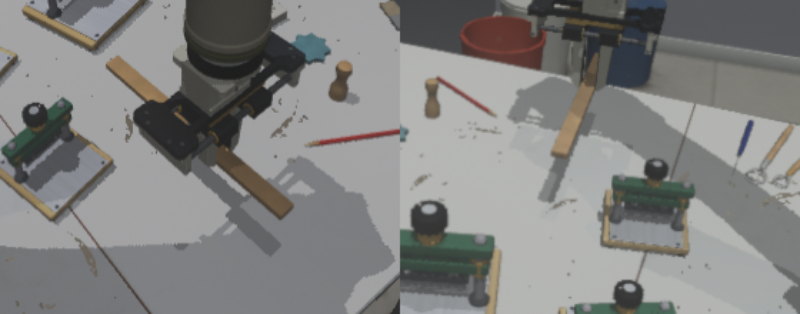

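```bash
python3 - <<'E'
from h import *
for n in("scene","side"):
    snap(n)
    for d in manip.silhouettes(n,"guide_stick")[:1]:
        p=np.argwhere(d["mask"])[:,::-1].astype(np.float32); print(n,cv2.boxPoints(cv2.minAreaRect(p)).round(1).tolist())
    for z in(.10,.111,.09): print(z,w2px(n,[[.444,-.129,z],[.466,-.129,z],[.441,-.429,z],[.463,-.429,z]]).round(0).tolist())
E
```

```text
scene [[269.79998779296875, 278.8999938964844], [280.0, 266.8999938964844], [405.3999938964844, 373.3999938964844], [395.1000061035156, 385.3999938964844]]
0.1 [[272.0, 278.0], [281.0, 272.0], [395.0, 385.0], [404.0, 377.0]]
0.111 [[272.0, 274.0], [281.0, 268.0], [396.0, 382.0], [405.0, 373.0]]
0.09 [[273.0, 282.0], [282.0, 276.0], [394.0, 389.0], [403.0, 380.0]]
side [[364.20001220703125, 239.3000030517578], [393.79998779296875, 167.3000030517578], [405.0, 171.89999389648438], [375.3999938964844, 243.89999389648438]]
0.1 [[376.0, 242.0], [364.0, 240.0], [404.0, 172.0], [394.0, 170.0]]
0.111 [[376.0, 237.0], [365.0, 235.0], [404.0, 168.0], [395.0, 166.0]]
0.09 [[375.0, 246.0], [364.0, 244.0], [403.0, 176.0], [394.0, 174.0]]
```

send_rows --steps '[[[33,30,0,0,0,0],[33,30,0,0,0,0],[33,30,0,0,0,0],[32,31,0,0,0,0],[32,31,0,0,0,0],[0,0,30,0,0,-0.112],[0,0,30,0,0,-0.112],[0,0,0,0,0,0],[0,0,0,0,0,0],[0,0,0,0,0,0]]]'

```text
t: 7.1
position: [0.6068, -0.1641, 0.2297]
orientation: [0.001, 0.629, 0.778, 0.0]
contact_force: [-0.1, 1.0, 0.2]
gripper_width: 0.0222
grip_force: 9.0
```

```bash
cat > fit.py <<'E'
from h import *
import sys
M=T(); O=np.array([.552,.0857]); a=np.radians(12.3); U=np.array([[np.cos(a),np.sin(a)],[-np.sin(a),np.cos(a)]])
s=manip.sense(); print("lev x,y of tcp mm",(U@(M[:2,3]-O)*1e3).round(1),"z",(M[2,3]*1e3).round(1),"axis yaw",np.degrees(np.arctan2(M[1,0],M[0,0])).round(2)-90,"f along lev x,y",(U@s["contact_force"][:2]).round(2),s["contact_force"][2].round(2),"tilt",M[:2,2].round(4),"q7",s["qpos"][6].round(2))
E
python3 fit.py; python3 - <<'E'
from h import *
snap("wrist","w3.png")
E
```

```text
lev x,y of tcp mm [   0.4 -255.7] z 229.7 axis yaw 12.069999999999993 f along lev x,y [0.16 1.01] 0.18 tilt [ 0.001  -0.0004] q7 0.37
```

View pics/w3.png

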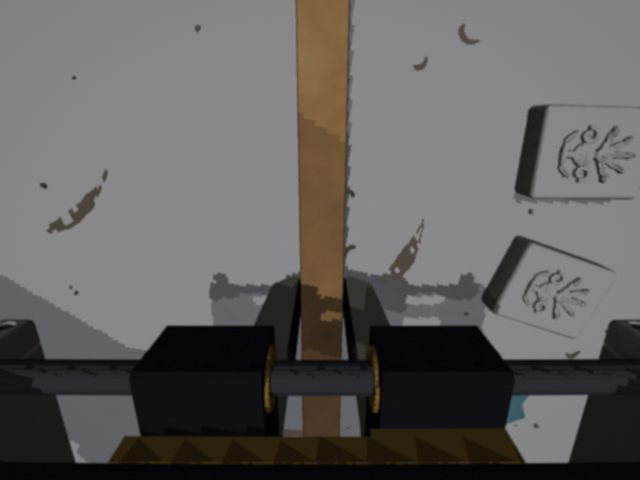

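send_rows --steps '[[[0,0,13,0,0,0],[0,0,2,0,0,0],[0,0,0,0,0,0],[0,0,0,0,0,0]]]'

```text
t: 7.55
position: [0.6066, -0.1635, 0.2137]
orientation: [-0.0, 0.628, 0.779, -0.0]
contact_force: [-0.3, 0.5, -0.9]
gripper_width: 0.0219
grip_force: 9.0
```

send_rows --steps '[[[0,0,1,0,0,0],[0,0,0,0,0,0],[0,0,0,0,0,0]]]'

```text
t: 7.85
position: [0.6067, -0.1635, 0.2128]
orientation: [0.0, 0.628, 0.779, 0.0]
contact_force: [-0.0, 1.1, -0.5]
gripper_width: 0.0221
grip_force: 9.0
```

```bash
python3 fit.py; python3 - <<'E'
from h import *
a=snap("scene"); b=snap("side")
o=np.hstack([cv2.resize(a[150:330,200:350],(400,480)),cv2.resize(b[220:400,220:370],(400,480))]); cv2.imwrite("pics/pre.png",o[:,:,::-1])
E
```

```text
lev x,y of tcp mm [   0.3 -255.2] z 212.8 axis yaw 12.260000000000005 f along lev x,y [0.2  1.05] -0.45 tilt [ 0.0001 -0.0001] q7 0.37
```

View pics/pre.png

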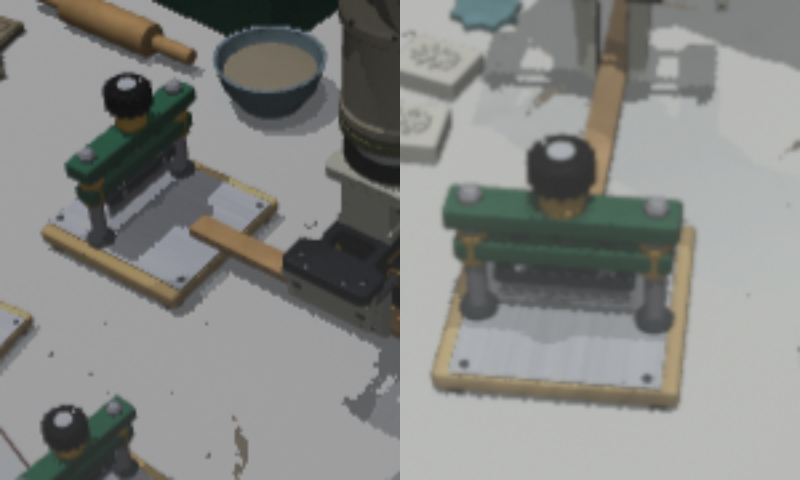

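send_rows --steps '[[[10,0,0,0,0,0],[10,0,0,0,0,0],[10,0,0,0,0,0],[10,0,0,0,0,0],[8,0,0,0,0,0],[6,0,0,0,0,0],[6,0,0,0,0,0],[6,0,0,0,0,0],[6,0,0,0,0,0],[0,0,0,0,0,0]]]'

```text
t: 8.95
position: [0.5912, -0.0922, 0.2127]
orientation: [-0.0, 0.627, 0.779, 0.0]
contact_force: [-0.2, 0.5, -0.1]
gripper_width: 0.0217
grip_force: 9.0
```

```bash
python3 fit.py
```

```text
lev x,y of tcp mm [   0.4 -182.2] z 212.7 axis yaw 12.319999999999993 f along lev x,y [-0.13  0.52] -0.07 tilt [-0.0002  0.0004] q7 0.28
```

send_rows --steps '[[[10,0,0,0,0,0],[10,0,0,0,0,0],[10,0,0,0,0,0],[10,0,0,0,0,0],[10,0,0,0,0,0],[10,0,0,0,0,0],[10,0,0,0,0,0],[7,0,0,0,0,0],[0,0,0,0,0,0],[0,0,0,0,0,0]]]'

```text
t: 9.95
position: [0.575, -0.0179, 0.2127]
orientation: [0.0, 0.627, 0.779, -0.0]
contact_force: [0.2, 0.1, -0.7]
gripper_width: 0.022
grip_force: 9.0
```

send_rows --steps '[[[0,0,0.5,0,0,0],[0,0,0,0,0,0],[0,0,0,0,0,0],[0,0,0,0,0,0]]]'

```text
t: 10.35
position: [0.5751, -0.0183, 0.2124]
orientation: [0.0, 0.628, 0.778, 0.0]
contact_force: [-0.9, 0.4, 4.1]
gripper_width: 0.0218
grip_force: 9.0
```

```bash
python3 fit.py
```

```text
lev x,y of tcp mm [   0.4 -106.5] z 212.4 axis yaw 12.230000000000004 f along lev x,y [-0.76  0.54] 4.05 tilt [ 0.0004 -0.0002] q7 0.18
```

send_rows --steps '[[[0,0,0,0,0,0],[0,0,0,0,0,0],[0,0,0,0,0,0],[0,0,0,0,0,0],[0,0,-10,0,0,0],[0,0,-40,0,0,0],[0,0,-50,0,0,0],[0,0,-50,0,0,0],[0,0,-20,0,0,0],[0,0,0,0,0,0]]]' --gripper 0

```text
t: 11.35
position: [0.5754, -0.018, 0.3864]
orientation: [0.002, 0.628, 0.779, 0.002]
contact_force: [0.5, -0.3, -1.0]
gripper_width: 0.0921
grip_force: 0.0
```

send_rows --steps '[[[35,0,0,0,0,0],[35,0,0,0,0,0],[36,0,0,0,0,0],[0,0,0,0,0,0],[0,0,0,0,0,0]]]'

```text
t: 11.85
position: [0.552, 0.0862, 0.3815]
orientation: [-0.0, 0.627, 0.779, -0.001]
contact_force: [-1.4, -0.7, 0.1]
gripper_width: 0.0929
grip_force: 0.0
```

```bash
python3 fit.py; python3 - <<'E'
from h import *
M=T();snap("wrist")
for d in manip.tip_of("wrist","knob_grip")[:2]:
    uv=np.array(d["location"])[::-1]*[640,480]; print(round(d["p"],2),uv.round(0),px2w("wrist",uv,.142,M).round(4))
a=snap("scene"); b=snap("side","sideb.png")
o=np.hstack([cv2.resize(a[150:330,200:350],(400,480)),cv2.resize(b[220:400,220:370],(400,480))]); cv2.imwrite("pics/in.png",o[:,:,::-1])
E
```

```text
lev x,y of tcp mm [0.1 0.5] z 381.5 axis yaw 12.379999999999995 f along lev x,y [-1.55 -0.34] 0.11 tilt [-0.0015 -0.0006] q7 -0.02
0.65 [ 33. 166.] [[0.3583 0.1066 0.142 ]]
0.56 [323. 256.] [[0.5514 0.0865 0.142 ]]
```

View pics/in.png

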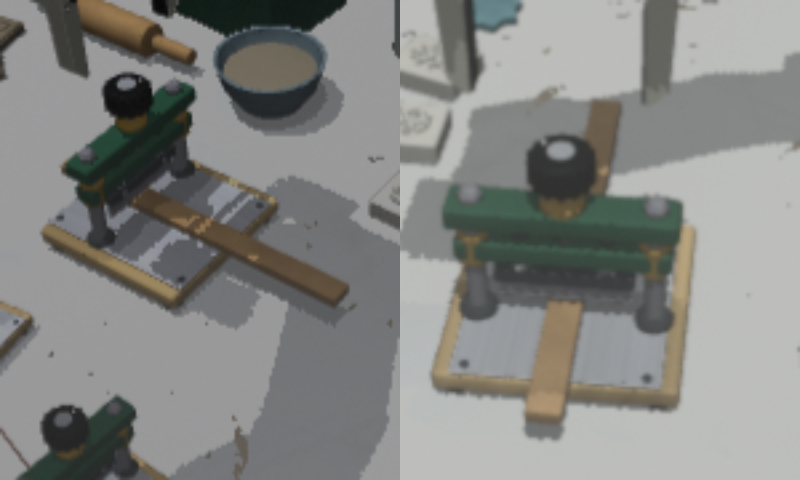

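send_rows --steps '[[[0,0,40,0,0,0],[0,0,28,0,0,0],[0,0,0,0,0,0],[0,0,0,0,0,0],[0,0,0,0,0,0],[0,0,0,0,0,0],[0,0,0,0,0,0],[0,0,0,0,0,0],[0,0,0,0,0,0],[0,0,0,0,0,0]]]' --gripper 1 --squeeze 15

```text
t: 13.05
position: [0.5522, 0.0855, 0.3152]
orientation: [0.0, 0.628, 0.779, 0.0]
contact_force: [-2.4, -0.9, 6.5]
gripper_width: 0.0397
grip_force: 15.0
```

send_rows --steps '[[[0,0,0,0,0,0],[0,0,0,0,0,0]]]'

```text
t: 13.25
position: [0.5522, 0.0855, 0.3152]
orientation: [0.0, 0.628, 0.779, 0.0]
contact_force: [-3.1, -1.5, 6.4]
gripper_width: 0.0396
grip_force: 15.0
```

```bash
python3 fit.py
```

```text
lev x,y of tcp mm [ 0.2 -0.2] z 315.2 axis yaw 12.260000000000005 f along lev x,y [-3.35 -0.82] 6.42 tilt [ 0.0003 -0.    ] q7 -0.01
```

send_rows --steps '[[[0,0,-1,0,0,0.1],[0,0,0,0,0,0.15],[0,0,0,0,0,0.15],[0,0,0,0,0,0.15],[0,0,0,0,0,0.15],[0,0,0,0,0,0.15],[0,0,0,0,0,0.15],[0,0,0,0,0,0.15],[0,0,0,0,0,0.15],[0,0,0,0,0,0.15]]]'

```text
t: 14.25
position: [0.5518, 0.0859, 0.3153]
orientation: [-0.0, 0.986, 0.164, -0.001]
contact_force: [-1.7, 0.1, -3.3]
gripper_width: 0.0394
grip_force: 15.0
```

send_rows --steps '[[[0,0,0,0,0,0.15],[0,0,0,0,0,0],[0,0,0,0,0,0]]]'

```text
t: 14.55
position: [0.5518, 0.086, 0.3153]
orientation: [-0.0, 0.996, 0.095, -0.001]
contact_force: [-4.5, 0.8, 1.3]
gripper_width: 0.0397
grip_force: 15.0
```

```bash
python3 fit.py; python3 -c "
from h import *
print(manip.sense()['ft_torque'],manip.sense()['grip_force'])
snap('wrist','k1.png')"
```

```text
lev x,y of tcp mm [-0.1  0.4] z 315.3 axis yaw -79.13 f along lev x,y [-4.18  1.78] 1.27 tilt [-0.0017  0.0003] q7 -1.14
[ 0.29781546  1.13474748 -0.07236218] 15.000445246696472
```

send_rows --steps '[[[0,0,0,0,0,0],[0,0,0,0,0,0],[0,0,0,0,0,0],[0,0,0,0,0,0],[0,0,-30,0,0,0],[0,0,-40,0,0,-0.15],[0,0,0,0,0,-0.15],[0,0,0,0,0,-0.15],[0,0,0,0,0,-0.15],[0,0,0,0,0,-0.15]]]' --gripper 0

```text
t: 15.6
position: [0.5525, 0.0856, 0.3855]
orientation: [0.0, 0.891, 0.453, 0.0]
contact_force: [-0.1, -0.8, -0.5]
gripper_width: 0.0929
grip_force: 0.0
```

send_rows --steps '[[[0,0,0,0,0,-0.15],[0,0,0,0,0,-0.15],[0,0,0,0,0,-0.15],[0,0,0,0,0,-0.15],[0,0,0,0,0,-0.15],[0,0,0,0,0,-0.1],[-36,0,0,0,0,0],[-36,0,0,0,0,0],[-36,0,0,0,0,0],[0,0,0,0,0,0]]]'

```text
t: 16.6
position: [0.576, -0.0253, 0.3854]
orientation: [0.001, 0.63, 0.776, -0.001]
contact_force: [0.3, -0.6, 0.1]
gripper_width: 0.0931
grip_force: 0.0
```

```bash
python3 fit.py
```

```text
lev x,y of tcp mm [  -0.2 -113.5] z 385.4 axis yaw 11.879999999999995 f along lev x,y [ 0.21 -0.67] 0.05 tilt [ 0.0012 -0.0026] q7 0.23
```

send_rows --steps '[[[0,0,50,0,0,0],[0,0,50,0,0,0],[0,0,50,0,0,0],[0,0,20,0,0,0],[0,0,1,0,0,0],[0,0,0,0,0,0],[0,0,0,0,0,0],[0,0,0,0,0,0],[0,0,0,0,0,0],[0,0,0,0,0,0]]]' --gripper 1 --squeeze 9

```text
t: 17.6
position: [0.5756, -0.0199, 0.2152]
orientation: [0.001, 0.628, 0.779, 0.001]
contact_force: [-0.1, 0.1, 3.3]
gripper_width: 0.0223
grip_force: 9.0
```

send_rows --steps '[[[0,0,0,0,0,0],[0,0,0,0,0,0],[0,0,0,0,0,0],[0,0,0,0,0,0],[0,0,0,0,0,0]]]'

```text
t: 18.1
position: [0.5758, -0.0199, 0.215]
orientation: [0.001, 0.628, 0.779, 0.0]
contact_force: [-0.3, -0.7, 7.4]
gripper_width: 0.0218
grip_force: 9.0
```

```bash
cat > meas.py <<'E'
from fit import *
F=[]
for _ in range(6): manip.snapshot("side"); F.append(manip.sense()["contact_force"])
F=np.array(F); print("mean lev x,y",(U@F.mean(0)[:2]).round(2),"z",F.mean(0)[2].round(2),"sd",F.std(0).round(2),"grip",s["grip_force"],s["gripper_width"])
E
python3 meas.py
```

```text
lev x,y of tcp mm [   0.7 -108.3] z 215.0 axis yaw 12.260000000000005 f along lev x,y [-0.48 -0.66] 7.39 tilt [0.0015 0.    ] q7 0.26
mean lev x,y [-0.4  -0.05] z 7.65 sd [0.59 0.55 0.35] grip 9.002315104007721 0.02180395784757956
```

send_rows --steps '[[[-1,0,0,0,0,0],[-1,0,0,0,0,0],[-1,0,0,0,0,0],[-1,0,0,0,0,0]]]'

```text
t: 18.8
position: [0.5763, -0.0219, 0.2149]
orientation: [-0.001, 0.627, 0.779, 0.001]
contact_force: [-2.5, 7.1, 8.0]
gripper_width: 0.022
grip_force: 9.0
```

```bash
python3 meas.py
```

```text
lev x,y of tcp mm [   0.8 -110.3] z 214.9 axis yaw 12.379999999999995 f along lev x,y [-0.89  7.49] 8.04 tilt [0.0003 0.0023] q7 0.27
mean lev x,y [-0.24  6.56] z 8.37 sd [0.69 0.45 0.68] grip 9.002134501934052 0.022029766726602024
```

send_rows --steps '[[[0,0,-0.8,0,0,0],[0,0,0,0,0,0],[0,0,0,0,0,0]]]'

```text
t: 19.4
position: [0.5763, -0.0239, 0.215]
orientation: [0.0, 0.628, 0.778, -0.0]
contact_force: [0.3, 0.5, 2.3]
gripper_width: 0.0219
grip_force: 9.0
```

```bash
python3 meas.py
```

```text
lev x,y of tcp mm [   0.4 -112.3] z 215.0 axis yaw 12.25 f along lev x,y [0.39 0.46] 2.29 tilt [ 0.0001 -0.0001] q7 0.27
mean lev x,y [0.07 0.67] z 2.27 sd [0.48 0.51 0.57] grip 8.99999275803566 0.02186321348047511
```

send_rows --steps '[[[0,0,-0.3,0,0,0],[-1,0,0,0,0,0],[-1,0,0,0,0,0],[-1,0,0,0,0,0],[-1,0,0,0,0,0]]]'

```text
t: 20.2
position: [0.5771, -0.0279, 0.2153]
orientation: [-0.0, 0.628, 0.779, -0.0]
contact_force: [-0.7, 0.2, -0.7]
gripper_width: 0.0219
grip_force: 9.0
```

```bash
python3 meas.py
```

```text
lev x,y of tcp mm [   0.3 -116.3] z 215.3 axis yaw 12.260000000000005 f along lev x,y [-0.62  0.39] -0.72 tilt [-0.0002 -0.0001] q7 0.27
mean lev x,y [-0.44 -0.11] z -0.7 sd [0.48 0.34 0.33] grip 8.999525606632233 0.021888298066773556
```

send_rows --steps '[[[0,0,0,0,0,0],[0,0,0,0,0,0],[0,0,0,0,0,0],[0,0,-50,0,0,0],[0,0,-50,0,0,0],[0,0,-37,0,0,0],[39,0,0,0,0,0],[39,0,0,0,0,0],[38,0,0,0,0,0],[0,0,0,0,0,0]]]' --gripper 0.3

```text
t: 21.5
position: [0.5513, 0.0911, 0.3524]
orientation: [-0.001, 0.625, 0.781, 0.001]
contact_force: [0.8, -0.3, 0.5]
gripper_width: 0.0649
grip_force: 0.0
```

send_rows --steps '[[[0,0,0,0,0,0],[0,0,20,0,0,0],[0,0,18,0,0,0],[0,0,0,0,0,0],[0,0,0,0,0,0]]]'

```text
t: 22.0
position: [0.5527, 0.0844, 0.3143]
orientation: [-0.0, 0.628, 0.778, -0.0]
contact_force: [-0.1, -0.6, 0.4]
gripper_width: 0.0653
grip_force: 0.0
```

```bash
python3 fit.py
```

```text
lev x,y of tcp mm [ 0.4 -1.4] z 314.3 axis yaw 12.159999999999997 f along lev x,y [-0.21 -0.6 ] 0.42 tilt [-0.0007 -0.0007] q7 0.06
```

send_rows --steps '[[[1.5,0,0,0,0,0],[0,0,0,0,0,0],[0,0,0,0,0,0],[0,0,0,0,0,0],[0,0,0,0,0,0],[0,0,0,0,0,0]]]' --gripper 1 --squeeze 15

```text
t: 22.6
position: [0.552, 0.0871, 0.3148]
orientation: [-0.0, 0.628, 0.779, -0.0]
contact_force: [-1.9, -0.2, 6.7]
gripper_width: 0.0398
grip_force: 15.0
```

send_rows --steps '[[[0,0,0,0,0,0.15],[0,0,0,0,0,0.15],[0,0,0,0,0,0.15],[0,0,0,0,0,0.15],[0,0,0,0,0,0.03],[0,0,0,0,0,0],[0,0,0,0,0,0]]]'

```text
t: 23.3
position: [0.5523, 0.087, 0.3148]
orientation: [0.0, 0.838, 0.546, 0.0]
contact_force: [-1.5, -1.8, 5.2]
gripper_width: 0.0393
grip_force: 15.0
```

```bash
python3 fit.py
```

```text
lev x,y of tcp mm [0.6 1.2] z 314.8 axis yaw -23.790000000000006 f along lev x,y [-1.82 -1.49] 5.15 tilt [ 0.0008 -0.0001] q7 -0.38
```

send_rows --steps '[[[0,0,0,0,0,0],[0,0,0,0,0,0],[0,0,0,0,0,0],[0,0,-38,0,0,0],[0,0,0,0,0,-0.15],[0,0,0,0,0,-0.15],[0,0,0,0,0,-0.15],[0,0,0,0,0,-0.15],[0,0,0,0,0,-0.03],[-39,0,0,0,0,0]]]' --gripper 0.3

```text
t: 24.3
position: [0.5602, 0.0531, 0.3521]
orientation: [-0.001, 0.625, 0.78, 0.001]
contact_force: [1.2, 0.4, 0.0]
gripper_width: 0.0647
grip_force: 0.0
```

send_rows --steps '[[[-39,0,0,0,0,0],[-39.5,0,0,0,0,0],[0,0,50,0,0,0],[0,0,50,0,0,0],[0,0,37,0,0,0],[0,0,0,0,0,0],[0,0,0,0,0,0]]]'

```text
t: 25.0
position: [0.5772, -0.0278, 0.2154]
orientation: [-0.0, 0.628, 0.778, -0.001]
contact_force: [-0.3, 0.1, 0.0]
gripper_width: 0.0648
grip_force: 0.0
```

send_rows --steps '[[[0,0,0,0,0,0],[0,0,0,0,0,0],[0,0,0,0,0,0],[0,0,0,0,0,0],[0,0,0,0,0,0],[0,0,0,0,0,0],[0,0,0,0,0,0],[0,0,0,0,0,0]]]' --gripper 1 --squeeze 9

```text
t: 25.8
position: [0.5772, -0.0277, 0.2154]
orientation: [0.0, 0.628, 0.779, 0.0]
contact_force: [-0.2, -0.8, 2.8]
gripper_width: 0.0219
grip_force: 9.0
```

```bash
python3 meas.py
```

```text
lev x,y of tcp mm [   0.4 -116.2] z 215.4 axis yaw 12.260000000000005 f along lev x,y [-0.36 -0.71] 2.77 tilt [ 0.0001 -0.    ] q7 0.3
mean lev x,y [ 0.23 -0.4 ] z 2.54 sd [0.56 0.48 0.48] grip 8.999884575605392 0.02188559236102466
```

send_rows --steps '[[[0,0,-0.3,0,0,0],[-1,0,0,0,0,0],[-1,0,0,0,0,0],[-1,0,0,0,0,0],[-1,0,0,0,0,0]]]'

```text
t: 26.6
position: [0.5779, -0.0317, 0.2155]
orientation: [-0.0, 0.628, 0.779, -0.0]
contact_force: [-0.5, 1.1, 0.2]
gripper_width: 0.0219
grip_force: 9.0
```

```bash
python3 meas.py
```

```text
lev x,y of tcp mm [   0.3 -120.2] z 215.5 axis yaw 12.260000000000005 f along lev x,y [-0.29  1.2 ] 0.18 tilt [-0.0002 -0.0001] q7 0.3
mean lev x,y [-0.45 -0.23] z 0.26 sd [0.45 0.67 0.45] grip 8.999733030796051 0.02194018756255195
```

send_rows --steps '[[[0,0,0,0,0,0],[0,0,0,0,0,0],[0,0,0,0,0,0],[0,0,-50,0,0,0],[0,0,-50,0,0,0],[0,0,-37,0,0,0],[40,0,0,0,0,0],[40,0,0,0,0,0],[40.5,0,0,0,0,0],[0,0,0,0,0,0]]]' --gripper 0.3

```text
t: 27.9
position: [0.5511, 0.0919, 0.3526]
orientation: [-0.001, 0.625, 0.781, 0.001]
contact_force: [0.5, -0.4, -0.5]
gripper_width: 0.0654
grip_force: 0.0
```

send_rows --steps '[[[0,0,0,0,0,0],[0,0,20,0,0,0],[0,0,18,0,0,0],[0,0,0,0,0,0]]]'

```text
t: 28.3
position: [0.552, 0.0845, 0.3129]
orientation: [-0.001, 0.628, 0.778, -0.002]
contact_force: [0.3, -0.2, 0.1]
gripper_width: 0.0654
grip_force: 0.0
```

send_rows --steps '[[[0,0,0,0,0,0],[0,0,0,0,0,0],[0,0,0,0,0,0],[0,0,0,0,0,0],[0,0,0,0,0,0],[0,0,0,0,0,0]]]' --gripper 1 --squeeze 15

```text
t: 28.9
position: [0.5522, 0.0859, 0.3153]
orientation: [0.0, 0.628, 0.779, -0.0]
contact_force: [-2.4, -1.6, 7.3]
gripper_width: 0.0396
grip_force: 15.0
```

send_rows --steps '[[[0,0,0,0,0,0.15],[0,0,0,0,0,0.15],[0,0,0,0,0,0.15],[0,0,0,0,0,0.15],[0,0,0,0,0,0.03],[0,0,0,0,0,0],[0,0,0,0,0,0]]]'

```text
t: 29.6
position: [0.552, 0.0859, 0.3152]
orientation: [-0.0, 0.838, 0.546, -0.0]
contact_force: [-2.8, -1.8, 7.9]
gripper_width: 0.0395
grip_force: 15.0
```

send_rows --steps '[[[0,0,0,0,0,0],[0,0,0,0,0,0],[0,0,0,0,0,0],[0,0,-38,0,0,0],[0,0,0,0,0,-0.15],[0,0,0,0,0,-0.15],[0,0,0,0,0,-0.15],[0,0,0,0,0,-0.15],[0,0,0,0,0,-0.03],[-40,0,0,0,0,0]]]' --gripper 0.3

```text
t: 30.6
position: [0.5607, 0.0513, 0.3524]
orientation: [-0.001, 0.625, 0.78, 0.001]
contact_force: [1.1, -0.2, 0.1]
gripper_width: 0.065
grip_force: 0.0
```

send_rows --steps '[[[-40,0,0,0,0,0],[-40.5,0,0,0,0,0],[0,0,50,0,0,0],[0,0,50,0,0,0],[0,0,37,0,0,0],[0,0,0,0,0,0],[0,0,0,0,0,0]]]'

```text
t: 31.3
position: [0.5781, -0.0317, 0.2157]
orientation: [-0.0, 0.628, 0.778, -0.001]
contact_force: [0.6, -1.3, 0.3]
gripper_width: 0.0655
grip_force: 0.0
```

send_rows --steps '[[[0,0,0,0,0,0],[0,0,0,0,0,0],[0,0,0,0,0,0],[0,0,0,0,0,0],[0,0,0,0,0,0],[0,0,0,0,0,0],[0,0,0,0,0,0],[0,0,0,0,0,0]]]' --gripper 1 --squeeze 9

```text
t: 32.1
position: [0.578, -0.0316, 0.2158]
orientation: [0.0, 0.628, 0.779, 0.0]
contact_force: [-1.0, -0.1, 5.1]
gripper_width: 0.0218
grip_force: 9.0
```

```bash
python3 meas.py
```

```text
lev x,y of tcp mm [   0.4 -120.2] z 215.8 axis yaw 12.260000000000005 f along lev x,y [-0.99  0.15] 5.08 tilt [0.0002 0.    ] q7 0.33
mean lev x,y [-0.63  0.75] z 5.74 sd [0.39 0.35 0.4 ] grip 9.000894874334335 0.021789864489931005
```

send_rows --steps '[[[0,0,-0.7,0,0,0],[-1,0,0,0,0,0],[-1,0,0,0,0,0],[-1,0,0,0,0,0],[-1,0,0,0,0,0]]]'

```text
t: 32.9
position: [0.5787, -0.0354, 0.2161]
orientation: [-0.0, 0.627, 0.779, -0.0]
contact_force: [-1.0, 2.7, -0.9]
gripper_width: 0.022
grip_force: 9.0
```

```bash
python3 meas.py
```

```text
lev x,y of tcp mm [   0.3 -124. ] z 216.1 axis yaw 12.269999999999996 f along lev x,y [-0.42  2.82] -0.94 tilt [-0.0005  0.0002] q7 0.33
mean lev x,y [0.05 2.21] z -1.12 sd [0.34 0.36 0.38] grip 8.999273031949997 0.022044068650210906
```

send_rows --steps '[[[-1,0,0.13,0,0,0],[-1,0,0,0,0,0]]]'

```text
t: 33.4
position: [0.5792, -0.0374, 0.2162]
orientation: [-0.0, 0.627, 0.779, -0.0]
contact_force: [-0.4, 2.6, -0.6]
gripper_width: 0.0215
grip_force: 9.0
```

send_rows --steps '[[[-1,0,0,0,0,0]]]'

```text
t: 33.5
position: [0.5795, -0.0385, 0.2162]
orientation: [-0.0, 0.627, 0.779, -0.0]
contact_force: [-0.5, 3.1, -1.8]
gripper_width: 0.0224
grip_force: 9.0
```

```bash
python3 meas.py
```

```text
lev x,y of tcp mm [   0.4 -127.2] z 216.2 axis yaw 12.269999999999996 f along lev x,y [0.18 3.13] -1.77 tilt [-0. -0.] q7 0.34
mean lev x,y [-0.36  1.9 ] z -1.03 sd [0.22 0.61 0.35] grip 8.999799638986588 0.022352500688569324
```

send_rows --steps '[[[-1,0,0,0,0,0]]]'

```text
t: 33.9
position: [0.5796, -0.0393, 0.2162]
orientation: [-0.0, 0.627, 0.779, -0.0]
contact_force: [-0.2, 2.5, -1.2]
gripper_width: 0.0216
grip_force: 9.0
```

```bash
python3 meas.py
```

```text
lev x,y of tcp mm [   0.3 -128. ] z 216.2 axis yaw 12.280000000000001 f along lev x,y [0.3  2.48] -1.19 tilt [-0.0001  0.0001] q7 0.34
mean lev x,y [0.45 2.19] z -1.16 sd [0.22 0.37 0.26] grip 8.99973839521408 0.02162786028724073
```

send_rows --steps '[[[0,0,0,0,0,0],[0,0,0,0,0,0],[0,0,0,0,0,0],[0,0,-50,0,0,0],[0,0,-50,0,0,0],[0,0,-37,0,0,0],[43,0,0,0,0,0],[43,0,0,0,0,0],[42.5,0,0,0,0,0],[0,0,0,0,0,0]]]' --gripper 0.3

```text
t: 35.2
position: [0.5512, 0.092, 0.3532]
orientation: [-0.001, 0.624, 0.781, 0.001]
contact_force: [-0.2, -0.1, 0.8]
gripper_width: 0.065
grip_force: 0.0
```

send_rows --steps '[[[0,0,0,0,0,0],[0,0,20,0,0,0],[0,0,18,0,0,0],[0,0,0,0,0,0],[0,0,0,0,0,0]]]'

```text
t: 35.7
position: [0.5527, 0.0847, 0.3153]
orientation: [0.0, 0.628, 0.778, -0.0]
contact_force: [-0.2, -0.1, -0.2]
gripper_width: 0.0651
grip_force: 0.0
```

send_rows --steps '[[[0,0,0,0,0,0],[0,0,0,0,0,0],[0,0,0,0,0,0],[0,0,0,0,0,0],[0,0,0,0,0,0],[0,0,0,0,0,0]]]' --gripper 1 --squeeze 15

```text
t: 36.3
position: [0.5522, 0.086, 0.3156]
orientation: [-0.0, 0.628, 0.779, -0.0]
contact_force: [-2.3, -0.1, 6.4]
gripper_width: 0.0396
grip_force: 15.0
```

send_rows --steps '[[[0,0,0,0,0,0.1],[0,0,0,0,0,0.09],[0,0,0,0,0,0],[0,0,0,0,0,0]]]'

```text
t: 36.7
position: [0.5522, 0.0861, 0.3156]
orientation: [0.0, 0.699, 0.715, -0.0]
contact_force: [-2.5, -0.7, 7.6]
gripper_width: 0.0399
grip_force: 15.0
```

```bash
python3 fit.py
```

```text
lev x,y of tcp mm [0.3 0.3] z 315.6 axis yaw 1.3599999999999994 f along lev x,y [-2.55 -0.16] 7.59 tilt [-0.0001 -0.0001] q7 -0.03
```

send_rows --steps '[[[0,0,0,0,0,0],[0,0,0,0,0,0],[0,0,0,0,0,0],[0,0,-38,0,0,0],[0,0,0,0,0,-0.1],[0,0,0,0,0,-0.09],[-43,0,0,0,0,0],[-43,0,0,0,0,0],[-42.5,0,0,0,0,0],[0,0,0,0,0,0]]]' --gripper 0.3

```text
t: 37.7
position: [0.5802, -0.0458, 0.3534]
orientation: [0.001, 0.631, 0.776, -0.001]
contact_force: [-0.3, 0.5, 0.2]
gripper_width: 0.0652
grip_force: 0.0
```

send_rows --steps '[[[0,0,50,0,0,0],[0,0,50,0,0,0],[0,0,37,0,0,0],[0,0,0,0,0,0],[0,0,0,0,0,0],[0,0,0,0,0,0]]]'

```text
t: 38.3
position: [0.5803, -0.0393, 0.2181]
orientation: [0.001, 0.628, 0.779, 0.001]
contact_force: [-0.3, 0.6, 0.1]
gripper_width: 0.0651
grip_force: 0.0
```

send_rows --steps '[[[0,0,0,0,0,0],[0,0,0,0,0,0],[0,0,0,0,0,0],[0,0,0,0,0,0],[0,0,0,0,0,0],[0,0,0,0,0,0],[0,0,0,0,0,0],[0,0,0,0,0,0]]]' --gripper 1 --squeeze 9

```text
t: 39.1
position: [0.5797, -0.0395, 0.2162]
orientation: [0.0, 0.628, 0.779, -0.0]
contact_force: [-0.5, -0.1, 2.3]
gripper_width: 0.0217
grip_force: 9.0
```

```bash
python3 meas.py
```

```text
lev x,y of tcp mm [   0.4 -128.2] z 216.2 axis yaw 12.260000000000005 f along lev x,y [-0.48 -0.01] 2.28 tilt [ 0.     -0.0001] q7 0.35
mean lev x,y [-0.46  0.03] z 1.67 sd [0.47 0.24 0.44] grip 9.000166654586792 0.02171788299128523
```

send_rows --steps '[[[0,0,-0.2,0,0,0],[-1,0,0,0,0,0],[-1,0,0,0,0,0],[-1,0,0,0,0,0]]]'

```text
t: 39.8
position: [0.58, -0.0412, 0.2162]
orientation: [-0.001, 0.627, 0.779, 0.0]
contact_force: [-1.0, 5.1, -0.5]
gripper_width: 0.0218
grip_force: 9.0
```

send_rows --steps '[[[-1,0,0,0,0,0]]]'

```text
t: 39.9
position: [0.5803, -0.0421, 0.2162]
orientation: [-0.001, 0.627, 0.779, 0.0]
contact_force: [-0.8, 5.5, 0.2]
gripper_width: 0.0218
grip_force: 9.0
```

```bash
python3 meas.py
```

```text
lev x,y of tcp mm [   0.4 -130.9] z 216.2 axis yaw 12.340000000000003 f along lev x,y [0.43 5.57] 0.24 tilt [-0.0011  0.0014] q7 0.36
mean lev x,y [0.3  5.23] z -0.16 sd [0.48 0.54 0.24] grip 8.999785333871841 0.02179350850201014
```

send_rows --steps '[[[-1,0,0,0,0,0]]]'

```text
t: 40.3
position: [0.5805, -0.0431, 0.2162]
orientation: [-0.001, 0.627, 0.779, 0.0]
contact_force: [-0.5, 5.3, -0.0]
gripper_width: 0.0215
grip_force: 9.0
```

send_rows --steps '[[[-1,0,0,0,0,0]]]'

```text
t: 40.4
position: [0.5807, -0.0442, 0.2162]
orientation: [-0.001, 0.627, 0.779, 0.0]
contact_force: [-0.8, 4.5, 0.3]
gripper_width: 0.0222
grip_force: 9.0
```

```bash
python3 meas.py
```

```text
lev x,y of tcp mm [   0.4 -133. ] z 216.2 axis yaw 12.340000000000003 f along lev x,y [0.2  4.59] 0.25 tilt [-0.001   0.0012] q7 0.36
mean lev x,y [0.05 5.02] z -0.24 sd [0.78 0.4  0.43] grip 8.99958461523056 0.022178493698435168
```

send_rows --steps '[[[-5,0,0,0,0,0],[-10,0,0,0,0,0],[-10,0,0,0,0,0],[-10,0,0,0,0,0],[-10,0,0,0,0,0],[-10,0,0,0,0,0],[-10,0,0,0,0,0],[-10,0,0,0,0,0],[-10,0,0,0,0,0],[-10,0,0,0,0,0]]]'

```text
t: 41.7
position: [0.6012, -0.1394, 0.2164]
orientation: [0.0, 0.628, 0.778, -0.0]
contact_force: [-0.3, 0.2, -0.4]
gripper_width: 0.0219
grip_force: 9.0
```

```bash
python3 fit.py; python3 - <<'E'
from h import *
a=snap("scene"); b=snap("side")
o=np.hstack([cv2.resize(a[150:330,200:350],(400,480)),cv2.resize(b[220:400,220:370],(400,480))]); cv2.imwrite("pics/out.png",o[:,:,::-1])
E
```

```text
lev x,y of tcp mm [ 2.000e-01 -2.304e+02] z 216.4 axis yaw 12.230000000000004 f along lev x,y [-0.21  0.28] -0.36 tilt [ 0.0002 -0.0006] q7 0.47
```

View pics/out.png

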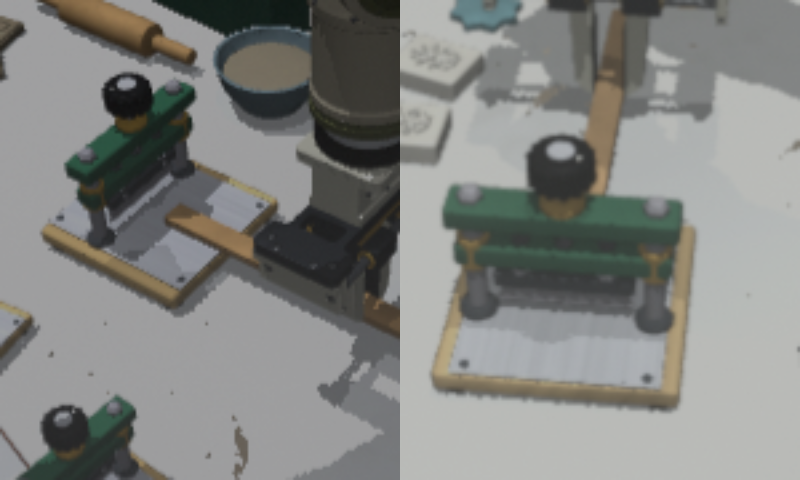

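send_rows --steps '[[[-20,0,0,0,0,0],[-20,0,-5,0,0,0],[0,0,-30,0,0,0],[0,0,-35,0,0,0],[0,0,0,0,0,0.112],[0,0,0,0,0,0.112],[-36,-39,0,0,0,0],[-36,-39,0,0,0,0],[-37,-39,0,0,0,0],[-37,-39,0,0,0,0]]]'

```text
t: 42.8
position: [0.4609, -0.313, 0.2864]
orientation: [0.0, 0.71, 0.704, -0.0]
contact_force: [0.3, -1.2, 0.1]
gripper_width: 0.0221
grip_force: 9.0
```

send_rows --steps '[[[0,0,0,0,0,0],[0,0,0,0,0,0],[0,0,40,0,0,0],[0,0,35,0,0,0],[0,0,15,0,0,0],[0,0,2,0,0,0],[0,0,0,0,0,0],[0,0,0,0,0,0]]]'

```text
t: 43.6
position: [0.463, -0.312, 0.1952]
orientation: [0.001, 0.71, 0.704, 0.0]
contact_force: [1.2, -0.8, 0.4]
gripper_width: 0.0218
grip_force: 9.0
```

send_rows --steps '[[[0,0,1,0,0,0],[0,0,0,0,0,0],[0,0,0,0,0,0]]]'

```text
t: 43.9
position: [0.4624, -0.3124, 0.1939]
orientation: [0.0, 0.711, 0.704, 0.0]
contact_force: [-0.0, 0.1, 0.2]
gripper_width: 0.0218
grip_force: 9.0
```

send_rows --steps '[[[0,0,1,0,0,0],[0,0,0,0,0,0],[0,0,0,0,0,0]]]'

```text
t: 44.2
position: [0.4622, -0.3125, 0.1924]
orientation: [0.0, 0.711, 0.704, -0.0]
contact_force: [0.1, -0.8, -0.8]
gripper_width: 0.0215
grip_force: 9.0
```

send_rows --steps '[[[0,0,1,0,0,0],[0,0,0,0,0,0],[0,0,0,0,0,0]]]'

```text
t: 44.5
position: [0.4622, -0.3125, 0.1917]
orientation: [0.0, 0.711, 0.704, 0.0]
contact_force: [-0.9, 1.0, 5.5]
gripper_width: 0.0219
grip_force: 9.0
```

send_rows --steps '[[[0,0,0.5,0,0,0],[0,0,0,0,0,0],[0,0,0,0,0,0]]]'

```text
t: 44.8
position: [0.4622, -0.3125, 0.1915]
orientation: [0.0, 0.711, 0.704, 0.0]
contact_force: [-1.3, 0.9, 9.2]
gripper_width: 0.022
grip_force: 9.0
```

Touching the table. Release and retreat.

send_rows --steps '[[[0,0,-0.8,0,0,0],[0,0,0,0,0,0],[0,0,0,0,0,0],[0,0,0,0,0,0],[0,0,0,0,0,0],[0,0,-20,0,0,0],[0,0,-40,0,0,0],[0,0,-40,0,0,0],[0,0,-40,0,0,0],[0,0,0,0,0,0]]]' --gripper 0

```text
t: 45.8
position: [0.4629, -0.3132, 0.3363]
orientation: [0.004, 0.711, 0.703, 0.001]
contact_force: [1.9, -0.4, 0.1]
gripper_width: 0.0922
grip_force: 0.0
```

```bash
python3 - <<'E'
from h import *
print(manip.sense()["gripper_width"])
a=snap("scene")
b=snap("side")
cv2.imwrite("pics/end.png",np.hstack([a[150:480,180:560],b[150:480,150:530]])[:,:,::-1])
for n in ("scene","side"):
    for t in("sprig_mould_0","stamp","test_tile","water_bowl"):
        for d in manip.tip_of(n,t)[:2]:
            uv=np.array(d["location"])[::-1]*[640,480]; print(n,t,round(d["p"],2),px2w(n,uv,0).round(3))
E
```

```text
0.09221749890946751
scene sprig_mould_0 0.54 [[ 0.749 -0.249  0.   ]]
scene stamp 0.6 [[ 0.707 -0.328  0.   ]]
scene water_bowl 0.73 [[0.752 0.138 0.   ]]
side sprig_mould_0 0.82 [[ 0.752 -0.151  0.   ]]
side sprig_mould_0 0.78 [[ 0.736 -0.064 -0.   ]]
side stamp 0.67 [[ 0.712 -0.34   0.   ]]
side test_tile 0.7 [[ 0.756 -0.259  0.   ]]
side water_bowl 0.64 [[0.756 0.141 0.   ]]
```

View pics/end.png

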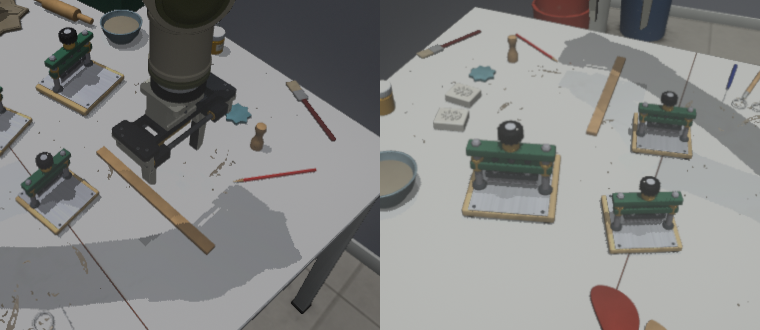

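The stick lies flat on the table, the gripper is clear of it, and the other things are where they were.

```bash
python3 -c "
from bench import manip
print(manip.sign_off())"
```

```text
the job is handed in; nothing more can be done
None
```

The job is handed in at about 46 s: the leveller is set so the stick drags at about 5 N of measured pull (the range is 3 to 6 N), and the stick was drawn out and laid flat on the table, with the other things left where they were.

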